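# Incense corner during a power cut

## Robot

A 6-joint arm with a two-finger parallel gripper is mounted at the origin on the work surface. World frame = base frame: x ahead of the robot, y to its left, z up, the work surface at z = 0. Lengths are in m, angles in rad, forces in N, time in s.
With the tool pointing down it reaches from about 0.4 to 0.825 m from the base axis. Payload 7 kg.
Tool frame: the origin (TCP) lies on the centre line of the jaws, within the pads' length; the fingertips stand 22 mm ahead of it and the grasp point (between the pads) lies 3 mm ahead of it; z points along the fingers, y is the line along which they close (so a half turn about z gives the same grasp; the last joint's range is limited). The gripper opens to 88 mm and grips with 3 to 60 N. Pads are 19 mm wide; open, the fingers measure 130 mm over their backs; the gripper's body (78 mm by 193 mm) begins 47 mm behind the grasp point.
Start: joints at [1.53, 0.359, 0.012, 0, -1.224, -0.288], TCP at [0.218, 0.639, 0.212] pointing down, gripper open.
Joint ranges: [-3.07, 3.07], [-1.43, 2.12], [-1.02, 1.25], [-3.03, 1.67], [-3.05, -0], [-3.03, 3.03]. Speed limits (rad/s): [2.39, 2.39, 3.01, 3.14, 3.14, 3.14].

## Interface

Orientations are given as [roll, pitch, yaw] about the fixed x, y, z axes, in that order (R = Rz(yaw) Ry(pitch) Rx(roll)).
In Python, from station import monitor, viewer, order gives the robot as it stands. The module is installed in compiled form; this text tells all that it offers.
- The arm moves only by the tool servo_tool, never from a script. Its argument "targets" is a list of rows, each an object with "angular": the turn, a rotation vector about the tool's x, y, z in degrees, a list of three; "xyz": the shift along the tool's x, y, z in cm, a list of three; "claw": the finger opening in cm, from 0 to 8.76. A call has 1 to 20 rows; each row shifts and turns the commanded pose from where the row before left it, along the tool's axes as they then stand; what a row does not reach is not made up. A row lasts 1/10 s, in which the tool goes at most 50 mm and 8.59 degrees, less where a joint would pass 70% of its speed; a pose out of reach is approached as far as the arm can. A call is refused whole if a number of a shift passes 5 or a number of a turn 8.59, either way. A call with a gripper value outside its range is refused whole. The fingers move at their own pace and stop on an object; "force" is the grip in N (left out, the last holds). Time passes only in rows, so rows that do not move let the fingers close. It gives the time, the measured TCP pose, the force, the opening and the grip force at its end, in the units of the state.
- monitor.get_state(): the state, without advancing time (a new reading comes with each control period).
- viewer.grab_frame(name): name is "scene" or "top" or "wrist"; returns a dict with "color" (384x512x3 uint8, blue, green, red), "fovy" (degrees; the focal length in pixels is half the picture's height over the tangent of half this angle, whatever the lens; pixels are square), "cx", "cy" (the principal point, pixels), "k1" (the pictures are not rectified: a ray, as slopes to the right and down, at radius r is drawn at 1 + k1 r^2 times it, then the intrinsics apply), "R" (3x3) and "t" (3): a world point X has camera coordinates R X + t. Camera axes: x right, y down, z forward; pixel columns grow to the right and rows downward; lengths in m; the calibration is good to about 2 mm. A picture is of the moment at which its call begins. There is no depth.
- order.job_done(): hands the job in; it is judged then, once.
The state is a dict: "t": time; "q": joint angles; "qd": joint speeds; "joint_efforts": joint torques, N m; "eef_pos": TCP position; "ee_rot": TCP orientation; "force": force on the tool from outside, world axes, zero at the start; "moment": the same for the moment, N m; "width": finger opening in m; "gripper_force": force on a finger pad.
Only numpy, scipy, OpenCV 4.12 (cv2) and the standard library are available. Lean on these libraries where they do the work, as an engineer would, in place of code of your own. Each camera call takes 0.05 s, during which the arm holds its last target. There are 200 camera calls.

## Task

The power is out, but the fan's knob was left on: first turn it right back to off, so that it cannot blow ash about when the power returns. Then take the ceramic incense holder out of the wooden tray and set it down gently, upright and lined up, in the middle of the platform of the wooden incense stand, with no edge hanging over; you will have to put it down on the bare chest top and take it again by its long sides. Leave the other things where they are.

Things in the scene. Friction and masses are not known exactly. Their poses are not given: they have to be found in the camera images.
- fan_knob (a joint): The fan's speed knob, rad: 0 is off, at an end stop; larger is faster (up to 1.5). It turns about the vertical; seen from above it turns clockwise to go up and anticlockwise to go off. It is lightly stiff (about 0.03 N m) and stays where it is left. The power is out, so the blades are still.
- fan_knob_grip (a point): On the knob's axis, 7 mm below the top of its grip and 65 mm above the chest top. The grip is an upright bar 42 mm long (this point's x, which turns with the knob), 14 mm thick (y) and 30 mm tall, on a disc 44 mm across whose top is 23 mm below this point. At off the bar lies along the fan's x axis.
- fan: Small white desk fan, fixed. Origin: centre of the underside of its foot, 200 (x) x 140 (y) x 28 mm. The knob is on the foot, 55 mm from the origin along its -x; the round guard (164 mm across, top at 232 mm) stands at the other end, 121 mm from the knob's axis. The chest top before the fan (x 0.38 to 0.50, within 60 mm of y = 0) is always bare.
- holder_center (a point): Centre (half-way up) of the incense holder: a loose white ceramic block 66 (x) x 34 (y) x 40 mm (z, up), about 0.16 kg, with an ash groove and a stick hole in its top. It stands upright in the wooden tray, long side along the tray.
- holder_corner1 (a point): A corner of the holder's underside, at (+33, +17, -20) mm from its centre in its own axes.
- holder_corner2 (a point): A corner of the holder's underside, at (-33, +17, -20) mm from its centre in its own axes.
- holder_corner3 (a point): A corner of the holder's underside, at (-33, -17, -20) mm from its centre in its own axes.
- holder_corner4 (a point): A corner of the holder's underside, at (+33, -17, -20) mm from its centre in its own axes.
- tray: Narrow open wooden pen tray, fixed: outside 160 (x) x 52 (y) x 47 mm high, walls and floor 5 mm. Origin: centre of its underside. It is only 8 mm wider inside than the holder and its walls stand 2 mm above the holder's top, so fingers fit only at the holder's two ends (66 mm grasp).
- stand_pad (a point): Centre of the top face of the incense stand's platform, which is flat, 80 mm (x) by 48 mm (y), its top 25 mm above the chest top.
- stand: The incense stand: fixed, dark wood, base 110 (x) x 62 (y) x 10 mm; origin at the centre of its underside. Upright cheeks, 8 mm thick and 48 mm wide, stand at both x ends of the platform: inner faces 42 mm from the centre, tops 40 mm above the platform. So there is no room for fingers at the ends of a placed holder; its long sides are free.
- vase: Bystander, loose, to be left alone: the blue glass vase, 150 mm tall, 80 mm wide. Origin: centre of its underside.
- remote: Bystander, loose, to be left alone: the remote control, black plastic, 150 x 44 x 18 mm. Origin: centre of its underside.
- opener: Bystander, loose, to be left alone: the steel bottle opener, flat, 115 x 32 x 5 mm. Origin: centre of its underside.
- cream: Bystander, loose, to be left alone: the small white screw-top cream jar, 58 mm wide, 55 mm tall. Origin: centre of its underside.
- matches: Bystander, loose, to be left alone: the card matchbox, 56 x 36 x 16 mm. Origin: centre of its underside.
- mug: Bystander, loose, to be left alone: the white mug with a handle, 78 mm wide, 90 mm tall. Origin: centre of its underside.
- holder: The incense holder itself; origin at the centre of its underside, axes as at holder_center.
There are look-alikes about, which are no part of the job. What is shaped like the holder but blue or green is not meant.

How it is judged:
On the way, in this order (a step that is already met when the one before it is completed fails the run):
1. the fan's knob is turned to off (within 0.12 rad) (value of joint fan_knob below 0.12 rad), for 0.2 s.
2. after that, the holder stands centred on the platform (horizontal distance between holder_center and stand_pad below 0.006 m and z of holder_center in the frame of stand_pad between 0.016 and 0.024 m and angle between holder_center's own z axis and vertical below 0.08 rad and x of holder_corner1 in the frame of stand_pad between -0.04 and 0.04 m and y of holder_corner1 in the frame of stand_pad between -0.024 and 0.024 m and x of holder_corner2 in the frame of stand_pad between -0.04 and 0.04 m and y of holder_corner2 in the frame of stand_pad between -0.024 and 0.024 m and x of holder_corner3 in the frame of stand_pad between -0.04 and 0.04 m and y of holder_corner3 in the frame of stand_pad between -0.024 and 0.024 m and x of holder_corner4 in the frame of stand_pad between -0.04 and 0.04 m and y of holder_corner4 in the frame of stand_pad between -0.024 and 0.024 m), for 0.2 s.
At the end, for the whole second after the job is handed in: The knob is within 0.12 rad of off; the holder stands upright at rest on the platform (tilt under 0.08 rad, underside within 4 mm of the platform's top), its centre within 6 mm of the platform's centre and all four corners of its underside inside the platform's outline (all of step 2 and value of joint fan_knob below 0.12 rad and linear speed of holder below 0.02 m/s); the robot touches nothing.
It fails at once if the holder is dropped or banged down on the stand (faster than 0.5 m/s just above the platform) (horizontal distance between holder_center and stand_pad below 0.05 m and z of holder_center in the frame of stand_pad below 0.06 m and linear speed of holder above 0.5 m/s).
It fails at once if the vase, remote control, bottle opener, cream jar, matchbox or mug is moved by more than 30 mm or tipped over (distance of any of vase, remote, opener, cream, matches, mug from where it was at the start of the episode above 0.03 m or angle between any of vase, remote, opener, cream, matches, mug's own z axis and vertical above 0.5 rad).
It also fails if it takes over 69 s, if anything falls off the work surface, if the arm or the gripper's body presses on something with over 40 N, if the wrist force passes 120 N, or if a joint passes its speed limit or range.

## Working session

There is one attempt and no reset: what is moved stays moved. The work goes in short steps, Python scripts to look and compute and a tool call to move; the robot and the scene stay as the last step left them, time stands still between calls to the robot, and variables do not carry over. Pictures are saved under pics/ and viewed, at most 10 in all, crops included, and the job is handed in when it is done.

Besides the shell and the picture viewer there is one more tool, called after "Emit:" by a JSON object that holds its "fn" and its "kwargs", one argument or row to a line. servo_tool: Moves the arm, as the interface text tells. Its arguments: {"type":"object","properties":{"targets":{"type":"array"},"force":{"type":"number"}},"required":["targets"]}

```bash
mkdir -p pics; cat > h.py <<'E'
import numpy as np, cv2
from station import monitor, viewer, order
def K(f):
    fl=192/np.tan(np.radians(f["fovy"])/2); return np.array([[fl,0,f["cx"]],[0,fl,f["cy"]],[0,0,1.]])
def ray(f,px,z):
    """pixels (N,2) -> world points on plane z"""
    k=K(f); px=np.atleast_2d(np.array(px,float))
    d=(px-[k[0,2],k[1,2]])/k[0,0]; u=d.copy()
    for _ in range(30): u=d/(1+f["k1"]*(u**2).sum(1,keepdims=True))
    R=np.array(f["R"]);t=np.array(f["t"]); c=-R.T@t
    w=np.c_[u,np.ones(len(u))]@R
    return c+w*((z-c[2])/w[:,2])[:,None]
def proj(f,X):
    X=np.atleast_2d(np.array(X,float)); c=X@np.array(f["R"]).T+np.array(f["t"]); u=c[:,:2]/c[:,2:]
    u=u*(1+f["k1"]*(u**2).sum(1,keepdims=True)); k=K(f); return u*k[0,0]+[k[0,2],k[1,2]]
E
python3 - <<'E'
from h import *
for n in("top","scene"):
    f=viewer.grab_frame(n); cv2.imwrite(f"pics/{n}0.png",cv2.resize(f["color"],(800,600),interpolation=cv2.INTER_CUBIC)); np.save(f"pics/{n}0.npy",f,allow_pickle=True)
    R=np.array(f["R"]);print(n,-R.T@f["t"],R[2],f["fovy"],f["k1"],f["cx"],f["cy"])
print(monitor.get_state())
E
```

```text
top [ 0.37319799 -0.01630513  1.277771  ] [ 1.48378119e-01 -7.42967183e-04 -9.88930423e-01] 54.10202737257482 -0.0918271734176901 255.08746608909465 194.77832365150482
scene [1.30755896 0.65805305 0.86152185] [-0.60639324 -0.51424648 -0.60649633] 45.46059516473158 0.0193379093000535 257.13452239873726 190.856366064992
{'t': 0.1, 'q': array([ 1.53010815e+00,  3.59332195e-01,  1.11662550e-02, -3.08514886e-04,
       -1.22410092e+00, -2.88136038e-01]), 'qd': array([-0.00197793, -0.00274413,  0.00322471,  0.00209452, -0.00071065,
       -0.00091131]), 'joint_efforts': array([-1.51593900e-03, -5.84161305e+01,  2.93755174e+01,  7.01574057e+00,
        1.02307118e-02, -5.73067268e-05]), 'eef_pos': array([0.2178347 , 0.6384058 , 0.21091231]), 'ee_rot': array([ 3.14010032e+00, -1.39830598e-04, -3.28929154e-01]), 'force': array([-0.32508953,  0.40090974, -0.43239109]), 'moment': array([ 0.01327649, -0.0178189 , -0.00482153]), 'gripper_force': 0.0, 'width': 0.08754641636787627}
```

View pics/top0.png

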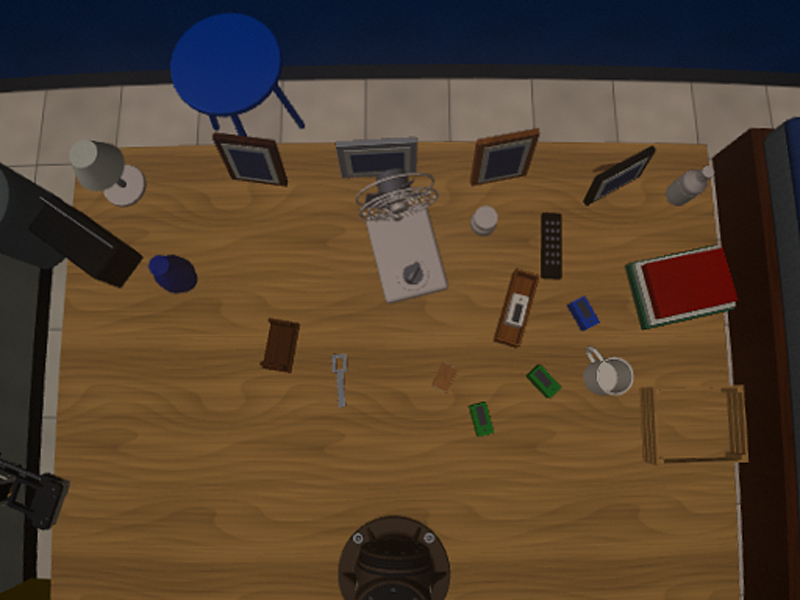

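View pics/scene0.png

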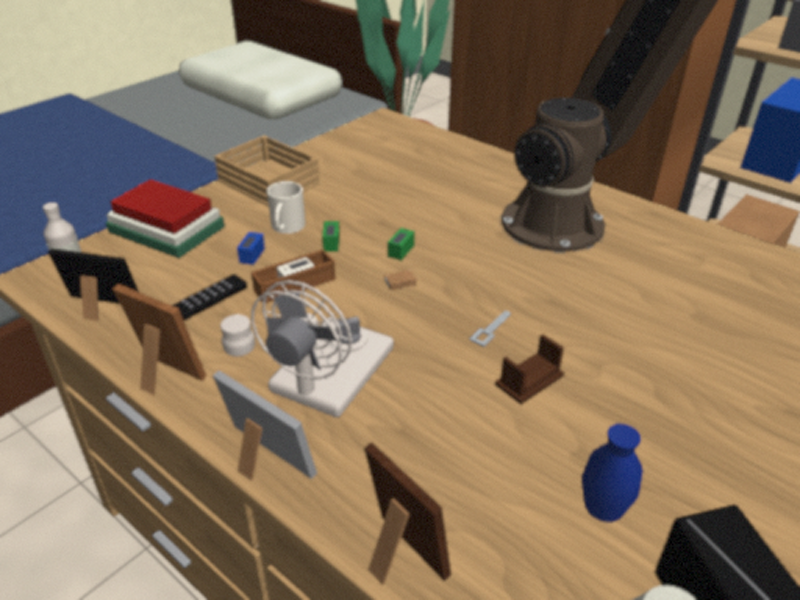

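The top view (800-px scale) shows the fan foot and knob at about (412,273) and the holder, white, in its tray at (517,310). The stand is at (281,345), the vase at (172,273), the matchbox at (444,377) and the opener at (340,380). Next I'll get coarse positions, then refine with the wrist camera.

```bash
python3 - <<'E'
from h import *
f=np.load("pics/top0.npy",allow_pickle=True).item()
s=512/800
def P(n,pts,z): print(n,np.round(ray(f,(np.array(pts)+.5)*s-.5,z)[:,:2],4).tolist())
P("foot",[(367,222),(388,301),(447,288),(428,208)],.028)
P("knob",[(412,273)],.072)
P("bar ends",[(404,281),(421,264)],.072)
P("tray",[(513,270),(537,274),(519,347),(495,342)],.047)
P("holder",[(510,325),(522,328),(517,311),(514,293),(528,296)],.04)
P("stand",[(271,319),(299,321),(291,373),(262,369)],.02)
P("match,opener,vase,cream,remote,blue,green1,green2,mug",[(444,377),(340,380),(172,273),(484,220),(551,245),(584,313),(543,381),(481,419),(607,373)],.02)
w=viewer.grab_frame("wrist");R=np.array(w["R"]);print(w["fovy"],w["k1"],-R.T@w["t"],R.round(3).tolist())
cv2.imwrite("pics/knob0.png",cv2.resize(f["color"][120:260,140:380],(800,467),interpolation=cv2.INTER_CUBIC))
E
```

```text
foot [[0.7452, 0.0517], [0.5688, 0.0061], [0.5963, -0.1216], [0.7764, -0.0831]]
knob [[0.6208, -0.0452]]
bar ends [[0.6039, -0.0283], [0.64, -0.0643]]
tray [[0.6313, -0.2626], [0.6223, -0.3142], [0.466, -0.2695], [0.477, -0.219]]
holder [[0.5135, -0.2533], [0.5069, -0.2788], [0.5435, -0.2694], [0.5825, -0.2643], [0.5758, -0.2943]]
stand [[0.5323, 0.26], [0.5276, 0.1989], [0.4157, 0.2142], [0.4244, 0.277]]
match,opener,vase,cream,remote,blue,green1,green2,mug [[0.4054, -0.1124], [0.4005, 0.1091], [0.6361, 0.4847], [0.7507, -0.2077], [0.6932, -0.355], [0.5407, -0.4208], [0.3947, -0.3244], [0.3162, -0.1893], [0.4099, -0.4649]]
58.076782727206286 -0.10741407176916755 [0.28686318 0.61563685 0.38397415] [[-0.323, -0.946, 0.0], [-0.912, 0.312, 0.267], [-0.253, 0.086, -0.964]]
```

View pics/knob0.png

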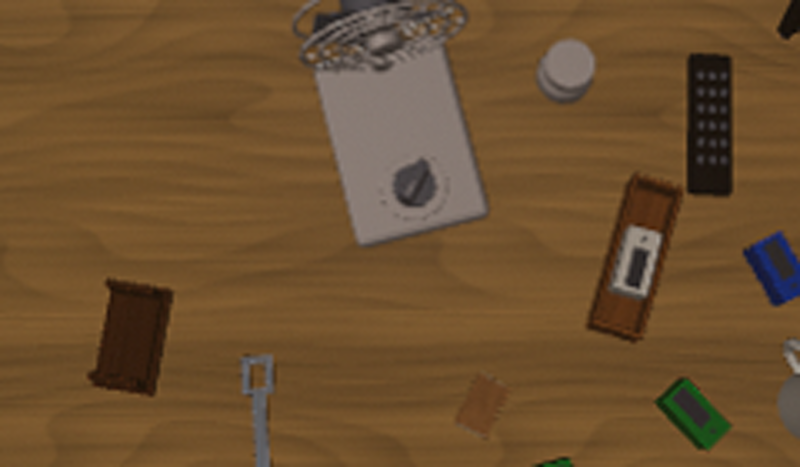

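The bar lies at about -45° and the fan's axis at about +13°, so the knob is at roughly 1.0 rad. Moving above the knob.

Emit:
{"fn": "servo_tool", "kwargs": {
  "targets": [
    {"angular": [0, 0, 0], "xyz": [1.5, 1.3, -0.4], "claw": 8.7},
    {"angular": [0, 0, 0], "xyz": [3.3, 2.8, -0.4], "claw": 8.7},
    {"angular": [0, 0, 0], "xyz": [3.4, 2.9, -0.4], "claw": 8.7},
    {"angular": [0, 0, 0], "xyz": [3.4, 2.9, -0.4], "claw": 8.7},
    {"angular": [0, 0, 0], "xyz": [3.4, 2.9, -0.4], "claw": 8.7},
    {"angular": [0, 0, 0], "xyz": [3.4, 2.9, -0.4], "claw": 8.7},
    {"angular": [0, 0, 0], "xyz": [3.4, 2.9, -0.4], "claw": 8.7},
    {"angular": [0, 0, 0], "xyz": [3.4, 2.9, -0.4], "claw": 8.7},
    {"angular": [0, 0, 0], "xyz": [3.4, 2.9, -0.4], "claw": 8.7},
    {"angular": [0, 0, 0], "xyz": [3.4, 2.9, -0.4], "claw": 8.7},
    {"angular": [0, 0, 0], "xyz": [3.4, 2.9, 0], "claw": 8.7},
    {"angular": [0, 0, 0], "xyz": [3.4, 2.9, 0], "claw": 8.7},
    {"angular": [0, 0, 0], "xyz": [3.4, 2.9, 0], "claw": 8.7},
    {"angular": [0, 0, 0], "xyz": [3.4, 2.9, 0], "claw": 8.7},
    {"angular": [0, 0, 0], "xyz": [3.4, 2.9, 0], "claw": 8.7},
    {"angular": [0, 0, 0], "xyz": [3.4, 2.9, 0], "claw": 8.7},
    {"angular": [0, 0, 0], "xyz": [3.4, 2.9, 0], "claw": 8.7},
    {"angular": [0, 0, 0], "xyz": [3.4, 2.9, 0], "claw": 8.7},
    {"angular": [0, 0, 0], "xyz": [1, 1, 0], "claw": 8.7},
    {"angular": [0, 0, 0], "xyz": [0, 0, 0], "claw": 8.7}
  ]
}}

```text
t: 2.15
eef_pos: [0.6214, -0.0454, 0.251]
ee_rot: [3.141, 0.001, -0.332]
force: [-0.5, 0.6, -0.2]
width: 0.0871
gripper_force: 0.0
```

```bash
cat >> h.py <<'E'
from scipy.spatial.transform import Rotation as Ro
def grab(name,out):
    f=viewer.grab_frame(name); cv2.imwrite(f"pics/{out}.png",f["color"]); np.save(f"pics/{out}.npy",f,allow_pickle=True); return f
def load(out): return np.load(f"pics/{out}.npy",allow_pickle=True).item()
def to(x,y,z,yaw):
    """tool-frame shift (cm, before turn) and turn (deg) to a tool-down pose with given yaw (deg)"""
    s=monitor.get_state(); A=Ro.from_euler("xyz",s["ee_rot"]); B=Ro.from_euler("xyz",[np.pi,0,np.radians(yaw)])
    print("at",s["eef_pos"].round(4),np.degrees(s["ee_rot"]).round(2),"t",round(s["t"],2))
    print("shift",(A.inv().apply(np.array([x,y,z])-s["eef_pos"])*100).round(2),"turn",(A.inv()*B).as_rotvec(degrees=True).round(2))
E
python3 - <<'E'
from h import *
f=grab("wrist","w1"); print(monitor.get_state()["eef_pos"]); print(proj(f,[.62,-.045,.072]))
E
```

```text
[ 0.6209719  -0.04408127  0.25125314]
[[255.41876326 173.06720597]]
```

View pics/w1.png

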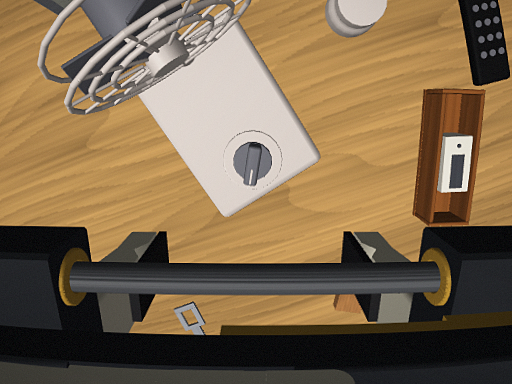

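```bash
python3 - <<'E'
from h import *
f=load("w1"); c=f["color"]
cv2.imwrite("pics/w1k.png",cv2.resize(c[115:205,195:315],(800,600),interpolation=cv2.INTER_CUBIC))
E
```

```text
(no output)
```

View pics/w1k.png

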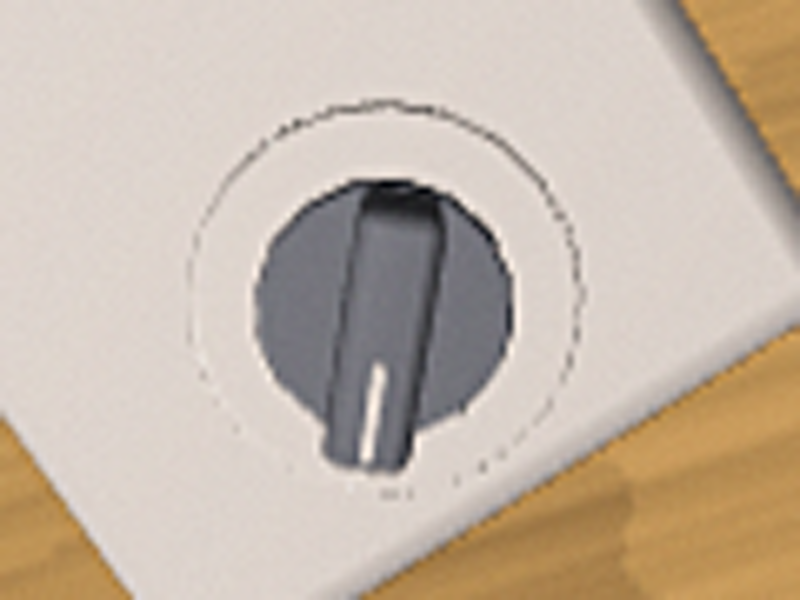

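```bash
python3 - <<'E'
from h import *
f=load("w1"); z=800/120
p=lambda L:np.array(L)/z+[195,115]
b=ray(f,p([(405,212),(370,468)]),.072); print(b, b.mean(0), np.degrees(np.arctan2(*(b[0]-b[1])[[1,0]])))
b=ray(f,p([(360,215),(325,440),(443,215),(410,450)]),.072); print(b.mean(0),[np.degrees(np.arctan2(*(b[i]-b[i+1])[[1,0]])) for i in(0,2)])
print("disc",ray(f,p([(385,308)]),.042)[0], "ring",ray(f,p([(385,298)]),.028)[0])
e=ray(f,np.array([(318,155),(248,30),(224,216),(145,98)]),.028); print([np.degrees(np.arctan2(*(e[i+1]-e[i])[[1,0]])) for i in(0,2)],np.degrees(np.arctan2(*(e[2]-e[0])[[1,0]]))-90)
# tray/holder
g=cv2.cvtColor(f["color"],cv2.COLOR_BGR2HSV)
m=((g[...,1]<60)&(g[...,2]>150)).astype(np.uint8); m[:125]=0;m[200:]=0;m[:,:435]=0;m[:,480:]=0
cs,_=cv2.findContours(m,0,2);c=max(cs,key=cv2.contourArea);r=cv2.minAreaRect(c);bx=cv2.boxPoints(r);w=ray(f,bx,.045);print("holder",bx.round(1).tolist(),w.round(4).tolist(),w.mean(0))
E
```

```text
[[ 0.64573842 -0.05422215  0.072     ]
 [ 0.60940902 -0.03589921  0.072     ]] [ 0.62757372 -0.04506068  0.072     ] -26.764353060879415
[ 0.6292618  -0.04516083  0.072     ] [np.float64(-28.089586263137786), np.float64(-26.737326282132425)]
disc [ 0.62776517 -0.04458218  0.042     ] ring [ 0.62712695 -0.04427885  0.028     ]
[np.float64(11.596763152156017), np.float64(12.640949430766996)] 14.952050054909293
holder [[436.6000061035156, 191.5], [443.0, 132.89999389648438], [472.8999938964844, 136.10000610351562], [466.6000061035156, 194.8000030517578]] [[0.5253, -0.2369, 0.045], [0.5903, -0.2578, 0.045], [0.5755, -0.2923, 0.045], [0.5089, -0.2725, 0.045]] [ 0.55001572 -0.26485926  0.045     ]
```

```bash
python3 -c "
from h import *
to(.6275,-.0448,.070,-22)"
```

```text
at [ 0.621  -0.0441  0.2513] [ 1.7998e+02  6.0000e-02 -1.8970e+01] t 2.2
shift [ 0.66 -0.15 18.12] turn [0.02 0.05 3.03]
```

Emit:
{"fn": "servo_tool", "kwargs": {
  "targets": [
    {"angular": [0, 0, 3], "xyz": [0.66, -0.15, 1], "claw": 5},
    {"angular": [0, 0, 0], "xyz": [0, 0, 3], "claw": 5},
    {"angular": [0, 0, 0], "xyz": [0, 0, 4], "claw": 5},
    {"angular": [0, 0, 0], "xyz": [0, 0, 4], "claw": 5},
    {"angular": [0, 0, 0], "xyz": [0, 0, 3], "claw": 5},
    {"angular": [0, 0, 0], "xyz": [0, 0, 2], "claw": 5},
    {"angular": [0, 0, 0], "xyz": [0, 0, 1.1], "claw": 5},
    {"angular": [0, 0, 0], "xyz": [0, 0, 0], "claw": 5},
    {"angular": [0, 0, 0], "xyz": [0, 0, 0], "claw": 0.5},
    {"angular": [0, 0, 0], "xyz": [0, 0, 0], "claw": 0.5},
    {"angular": [0, 0, 0], "xyz": [0, 0, 0], "claw": 0.5},
    {"angular": [0, 0, 0], "xyz": [0, 0, 0], "claw": 0.5},
    {"angular": [0, 0, 0], "xyz": [0, 0, 0], "claw": 0.5},
    {"angular": [0, 0, 0], "xyz": [0, 0, 0], "claw": 0.5}
  ],
  "force": 12
}}

```text
t: 3.6
eef_pos: [0.6282, -0.0438, 0.071]
ee_rot: [-3.141, -0.0, -0.381]
force: [-0.0, -0.1, 0.9]
width: 0.008
gripper_force: 0.0
```

```bash
python3 -c "
from h import *
s=monitor.get_state();print(s['width'],s['gripper_force'],s['eef_pos'])
f=grab('wrist','w2')
print(proj(f,[[.6275,-.0448,.072]]),proj(f,[.6094,-.0359,.072]))"
```

```text
0.007976432942571419 0.0 [ 0.62821387 -0.04375829  0.07095225]
[[258.28836462 240.41524161]] [[255.42494963 273.93592643]]
```

View pics/w2.png

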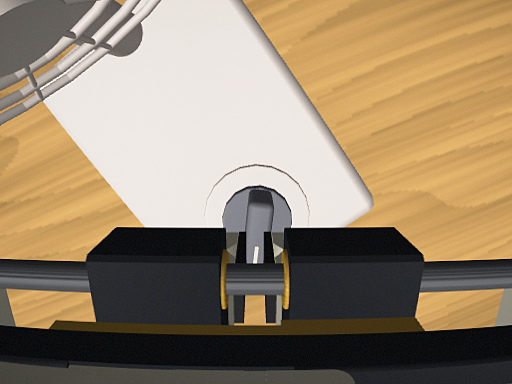

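```bash
python3 -c "
from h import *
f=load('w2')
print('disc',ray(f,[(257,221)],.042),'far end',ray(f,[(258,191)],.072),'ring',ray(f,[(257,214)],.028))
s=monitor.get_state();A=Ro.from_euler('xyz',s['ee_rot'])
for z in(0,.022):
  for y in(-.004,.004): print(z,y,proj(f,s['eef_pos']+A.apply([0,y,z])))
g=f['color'];cv2.imwrite('pics/w2k.png',cv2.resize(g[170:335,190:325],(655,800)[:2] if 0 else (490,600),interpolation=cv2.INTER_CUBIC))
"
```

```text
disc [[ 0.62794979 -0.04440858  0.042     ]] far end [[ 0.65303763 -0.05479558  0.072     ]] ring [[ 0.6277867  -0.04442482  0.028     ]]
0 -0.004 [[248.60998383 239.17660152]]
0 0.004 [[263.4334672  239.17914499]]
0.022 -0.004 [[249.26156099 224.92393893]]
0.022 0.004 [[262.58334597 224.92606247]]
```

View pics/w2k.png

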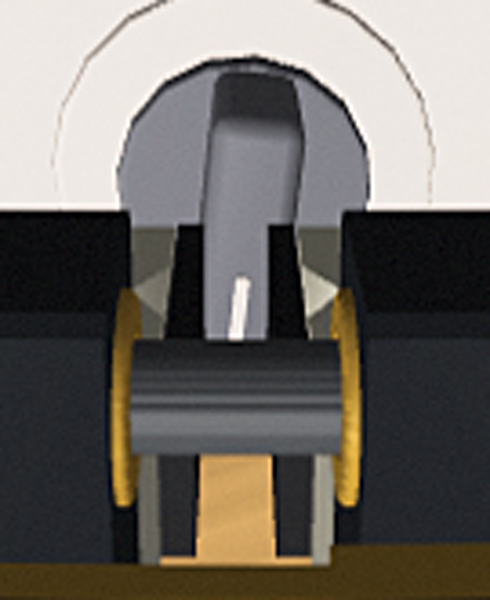

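Emit:
{"fn": "servo_tool", "kwargs": {
  "targets": [
    {"angular": [0, 0, 0], "xyz": [0, 0, 0], "claw": 0},
    {"angular": [0, 0, 0], "xyz": [0, 0, 0], "claw": 0},
    {"angular": [0, 0, 0], "xyz": [0, 0, 0], "claw": 0}
  ],
  "force": 12
}}

```text
t: 3.95
eef_pos: [0.6281, -0.0437, 0.0707]
ee_rot: [3.142, 0.0, -0.381]
force: [0.7, -0.8, -0.3]
width: 0.0003
gripper_force: 0.0
```

The fingers closed to 0 without touching the bar, and the picture puts the tips above the bar top. They appear to be about 14 mm behind the reported TCP. I'll open wide enough to clear the disc, go down 20 mm and try again, watching the force.

Emit:
{"fn": "servo_tool", "kwargs": {
  "targets": [
    {"angular": [0, 0, 0], "xyz": [0, 0, 0], "claw": 6},
    {"angular": [0, 0, 0], "xyz": [0, 0, 0], "claw": 6},
    {"angular": [0, 0, 0], "xyz": [0, 0, 0], "claw": 6},
    {"angular": [0, 0, 0], "xyz": [0, 0, 0], "claw": 6},
    {"angular": [0, 0, 0], "xyz": [0, 0, 0], "claw": 6},
    {"angular": [0, 0, 0], "xyz": [0, 0, 0], "claw": 6},
    {"angular": [0, 0, 0], "xyz": [0, 0, 0], "claw": 6},
    {"angular": [0, 0, 0], "xyz": [0, 0, 0.5], "claw": 6},
    {"angular": [0, 0, 0], "xyz": [0, 0, 0.5], "claw": 6},
    {"angular": [0, 0, 0], "xyz": [0, 0, 0.5], "claw": 6},
    {"angular": [0, 0, 0], "xyz": [0, 0, 0.5], "claw": 6},
    {"angular": [0, 0, 0], "xyz": [0, 0, 0], "claw": 6},
    {"angular": [0, 0, 0], "xyz": [0, 0, 0], "claw": 6}
  ],
  "force": 12
}}

```text
t: 5.25
eef_pos: [0.6281, -0.0437, 0.0505]
ee_rot: [3.141, 0.0, -0.381]
force: [-0.1, -0.6, -0.2]
width: 0.06
gripper_force: 0.0
```

Emit:
{"fn": "servo_tool", "kwargs": {
  "targets": [
    {"angular": [0, 0, 0], "xyz": [0, 0, 0], "claw": 0.5},
    {"angular": [0, 0, 0], "xyz": [0, 0, 0], "claw": 0.5},
    {"angular": [0, 0, 0], "xyz": [0, 0, 0], "claw": 0.5},
    {"angular": [0, 0, 0], "xyz": [0, 0, 0], "claw": 0.5},
    {"angular": [0, 0, 0], "xyz": [0, 0, 0], "claw": 0.5},
    {"angular": [0, 0, 0], "xyz": [0, 0, 0], "claw": 0.5},
    {"angular": [0, 0, 0], "xyz": [0, 0, 0], "claw": 0.5},
    {"angular": [0, 0, 0], "xyz": [0, 0, 0], "claw": 0.5}
  ],
  "force": 12
}}

```text
t: 6.05
eef_pos: [0.628, -0.0449, 0.0509]
ee_rot: [3.14, -0.0, -0.381]
force: [0.7, -5.9, 0.2]
width: 0.0139
gripper_force: 11.9
```

The bar is gripped (13.9 mm). That confirms the real fingertips are about 14 mm above the reported TCP. Now turning the knob anticlockwise.

Emit:
{"fn": "servo_tool", "kwargs": {
  "targets": [
    {"angular": [0, 0, -6], "xyz": [0, 0, 0], "claw": 0.5},
    {"angular": [0, 0, -6], "xyz": [0, 0, 0], "claw": 0.5},
    {"angular": [0, 0, -6], "xyz": [0, 0, 0], "claw": 0.5},
    {"angular": [0, 0, -6], "xyz": [0, 0, 0], "claw": 0.5},
    {"angular": [0, 0, -5], "xyz": [0, 0, 0], "claw": 0.5},
    {"angular": [0, 0, -3], "xyz": [0, 0, 0], "claw": 0.5},
    {"angular": [0, 0, -3], "xyz": [0, 0, 0], "claw": 0.5},
    {"angular": [0, 0, 0], "xyz": [0, 0, 0], "claw": 0.5},
    {"angular": [0, 0, 0], "xyz": [0, 0, 0], "claw": 0.5}
  ],
  "force": 15
}}

```text
t: 6.95
eef_pos: [0.6281, -0.0443, 0.0509]
ee_rot: [3.141, 0.0, 0.228]
force: [-0.3, -4.2, 1.3]
width: 0.0137
gripper_force: 14.9
```

```bash
python3 -c "
from h import *
s=monitor.get_state();print(s['moment'],s['width'],np.degrees(s['ee_rot']),s['force'])"
```

```text
[-1.71932497 -0.0458984   0.03942659] 0.013673033419915843 [1.79965817e+02 1.42569084e-02 1.30750684e+01] [-0.31117708 -4.16520555  1.26925435]
```

Emit:
{"fn": "servo_tool", "kwargs": {
  "targets": [
    {"angular": [0, 0, -2], "xyz": [0, 0, 0], "claw": 0.5},
    {"angular": [0, 0, -2], "xyz": [0, 0, 0], "claw": 0.5},
    {"angular": [0, 0, 0], "xyz": [0, 0, 0], "claw": 0.5}
  ]
}}

```text
t: 7.25
eef_pos: [0.6281, -0.0442, 0.0509]
ee_rot: [3.141, 0.0, 0.298]
force: [0.4, -5.9, 1.6]
width: 0.0143
gripper_force: 15.3
```

```bash
python3 -c "
from h import *
s=monitor.get_state();print(s['moment'],s['width'],np.degrees(s['ee_rot']),s['force'])"
```

```text
[-2.03011443 -0.0195253  -0.25152084] 0.014254849463478107 [1.79977654e+02 1.52106844e-02 1.70933412e+01] [ 0.3774278  -5.8530756   1.59989844]
```

The end stop is reached: the moment jumped to -0.25 N m at 17° yaw. Releasing, lifting and going over the tray.

Emit:
{"fn": "servo_tool", "kwargs": {
  "targets": [
    {"angular": [0, 0, 0], "xyz": [0, 0, 0], "claw": 6},
    {"angular": [0, 0, 0], "xyz": [0, 0, 0], "claw": 6},
    {"angular": [0, 0, 0], "xyz": [0, 0, 0], "claw": 6},
    {"angular": [0, 0, 0], "xyz": [0, 0, -2], "claw": 6},
    {"angular": [0, 0, 0], "xyz": [0, 0, -4], "claw": 8.7},
    {"angular": [0, 0, 0], "xyz": [0, 0, -4], "claw": 8.7},
    {"angular": [0, 0, 0], "xyz": [0, 0, -4], "claw": 8.7},
    {"angular": [0, 0, 0], "xyz": [0, 0, -4], "claw": 8.7},
    {"angular": [0, 0, 0], "xyz": [-2.3, 3.1, -2], "claw": 8.7},
    {"angular": [0, 0, 0], "xyz": [-2.3, 3.1, 0], "claw": 8.7},
    {"angular": [0, 0, 0], "xyz": [-2.3, 3.1, 0], "claw": 8.7},
    {"angular": [0, 0, 0], "xyz": [-2.3, 3.1, 0], "claw": 8.7},
    {"angular": [0, 0, 0], "xyz": [-2.3, 3.1, 0], "claw": 8.7},
    {"angular": [0, 0, 0], "xyz": [-2.3, 3.1, 0], "claw": 8.7}
  ]
}}

```text
t: 8.65
eef_pos: [0.5507, -0.263, 0.2509]
ee_rot: [-3.141, -0.001, 0.3]
force: [0.8, 0.0, 0.1]
width: 0.0869
gripper_force: 0.0
```

Emit:
{"fn": "servo_tool", "kwargs": {
  "targets": [
    {"angular": [0, 0, 8], "xyz": [0, 0, 0], "claw": 8.7},
    {"angular": [0, 0, 8], "xyz": [0, 0, 0], "claw": 8.7},
    {"angular": [0, 0, 8], "xyz": [0, 0, 0], "claw": 8.7},
    {"angular": [0, 0, 8], "xyz": [0, 0, 0], "claw": 8.7},
    {"angular": [0, 0, 8], "xyz": [0, 0, 0], "claw": 8.7},
    {"angular": [0, 0, 8], "xyz": [0, 0, 0], "claw": 8.7},
    {"angular": [0, 0, 8], "xyz": [0, 0, 0], "claw": 8.7},
    {"angular": [0, 0, 8], "xyz": [0, 0, 0], "claw": 8.7},
    {"angular": [0, 0, 8], "xyz": [0, 0, 0], "claw": 8.7},
    {"angular": [0, 0, 8], "xyz": [0, 0, 0], "claw": 8.7},
    {"angular": [0, 0, 8], "xyz": [0, 0, 0], "claw": 8.7},
    {"angular": [0, 0, 8], "xyz": [0, 0, 0], "claw": 8.7},
    {"angular": [0, 0, 8], "xyz": [0, 0, 0], "claw": 8.7},
    {"angular": [0, 0, 8], "xyz": [0, 0, 0], "claw": 8.7},
    {"angular": [0, 0, 8], "xyz": [0, 0, 0], "claw": 8.7},
    {"angular": [0, 0, 4], "xyz": [0, 0, 0], "claw": 8.7},
    {"angular": [0, 0, 0], "xyz": [0, 0, 0], "claw": 8.7},
    {"angular": [0, 0, 0], "xyz": [0, 0, 0], "claw": 8.7}
  ]
}}

```text
t: 10.45
eef_pos: [0.5513, -0.2619, 0.2507]
ee_rot: [-3.142, 0.0, -1.862]
force: [-0.4, 0.7, -0.1]
width: 0.0867
gripper_force: 0.0
```

```bash
python3 - <<'E'
from h import *
s=monitor.get_state(); print(s["eef_pos"],np.degrees(s["ee_rot"]),s["t"])
f=grab("wrist","w3"); print(proj(f,[.55,-.265,.045]))
E
```

```text
[ 0.55129566 -0.26187218  0.25071249] [-1.79996673e+02  1.47039892e-02 -1.06706514e+02] 10.45
[[255.58375493 162.54512365]]
```

View pics/w3.png

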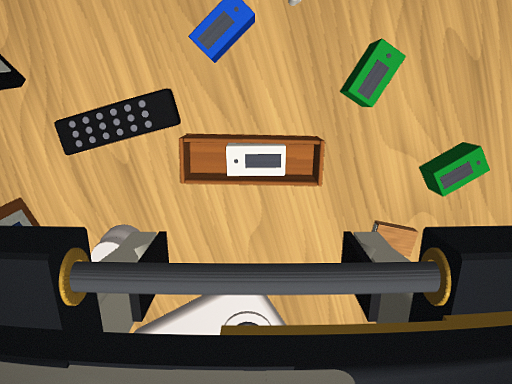

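The white holder sits in the tray at px (227-286, 143-178), aligned with the image rows. The tray spans (181-324, 134-186), and the remote and the look-alikes are clear of it.

```bash
cat >> h.py <<'E'
def box(f,roi,z,lo=(0,0,150),hi=(180,60,255)):
    """min-area box of a colour blob in roi (x0,y0,x1,y1): centre, long-axis yaw, size on plane z"""
    x0,y0,x1,y1=roi; g=cv2.cvtColor(f["color"],cv2.COLOR_BGR2HSV)[y0:y1,x0:x1]
    c=max(cv2.findContours(cv2.inRange(g,lo,hi),0,2)[0],key=cv2.contourArea)[:,0]+[x0,y0]
    w=(ray(f,c,z)[:,:2]*1e3).astype(np.float32); r=cv2.minAreaRect(w); b=cv2.boxPoints(r)
    e=max(b[1]-b[0],b[2]-b[1],key=np.linalg.norm)
    print("px",c.min(0),c.max(0),"centre mm",np.round(r[0],1),"size",np.round(r[1],1),"yaw",round(np.degrees(np.arctan2(e[1],e[0]))%180,1))
E
python3 - <<'E'
from h import *
f=load("w3"); box(f,(215,130,300,190),.045)
t=ray(f,[(181,135),(321,137),(324,185),(181,183)],.047)
print(t.round(4).tolist(),t.mean(0))
for i,j in((0,1),(3,2)): d=t[j]-t[i]; print(np.degrees(np.arctan2(d[1],d[0])))
to(.55,-.265,.25,-107)
E
```

```text
px [226 145] [285 175] centre mm [ 549.3 -267.6] size [33.6 65.4] yaw 163.3
[[0.6188, -0.3179, 0.047], [0.4736, -0.272, 0.047], [0.4834, -0.2188, 0.047], [0.6369, -0.2673, 0.047]] [ 0.55317509 -0.26901203  0.047     ]
162.4418185872722
162.4493003505283
at [ 0.5513 -0.2619  0.2508] [-1.7999e+02  1.0000e-02 -1.0671e+02] t 10.5
shift [0.33 0.03 0.08] turn [-0.01  0.01  0.29]
```

Emit:
{"fn": "servo_tool", "kwargs": {
  "targets": [
    {"angular": [0, 0, 0.3], "xyz": [0.6, 0, 1], "claw": 8.76},
    {"angular": [0, 0, 0], "xyz": [0, 0, 3], "claw": 8.76},
    {"angular": [0, 0, 0], "xyz": [0, 0, 3.5], "claw": 8.76},
    {"angular": [0, 0, 0], "xyz": [0, 0, 3.5], "claw": 8.76},
    {"angular": [0, 0, 0], "xyz": [0, 0, 3.5], "claw": 8.76},
    {"angular": [0, 0, 0], "xyz": [0, 0, 3.5], "claw": 8.76},
    {"angular": [0, 0, 0], "xyz": [0, 0, 2], "claw": 8.76},
    {"angular": [0, 0, 0], "xyz": [0, 0, 0], "claw": 8.76}
  ],
  "force": 20
}}

```text
t: 11.3
eef_pos: [0.5466, -0.2676, 0.0468]
ee_rot: [3.135, -0.0, -1.87]
force: [0.2, 0.6, 0.1]
width: 0.0875
gripper_force: 0.0
```

Emit:
{"fn": "servo_tool", "kwargs": {
  "targets": [
    {"angular": [0, 0, 0], "xyz": [0, 0, 1], "claw": 8.76},
    {"angular": [0, 0, 0], "xyz": [0, 0, 1], "claw": 8.76},
    {"angular": [0, 0, 0], "xyz": [0, 0, 0.8], "claw": 8.76},
    {"angular": [0, 0, 0], "xyz": [0, 0, 0.7], "claw": 8.76},
    {"angular": [0, 0, 0], "xyz": [0, 0, 0.5], "claw": 8.76},
    {"angular": [0, 0, 0], "xyz": [0, 0, 0.3], "claw": 8.76},
    {"angular": [0, 0, 0], "xyz": [0, 0, 0], "claw": 8.76}
  ]
}}

```text
t: 12.0
eef_pos: [0.5493, -0.2679, 0.0074]
ee_rot: [3.141, -0.0, -1.87]
force: [-0.5, 0.2, 0.6]
width: 0.0879
gripper_force: 0.0
```

Emit:
{"fn": "servo_tool", "kwargs": {
  "targets": [
    {"angular": [0, 0, 0], "xyz": [0, 0, 0], "claw": 6},
    {"angular": [0, 0, 0], "xyz": [0, 0, 0], "claw": 6},
    {"angular": [0, 0, 0], "xyz": [0, 0, 0], "claw": 6},
    {"angular": [0, 0, 0], "xyz": [0, 0, 0], "claw": 6},
    {"angular": [0, 0, 0], "xyz": [0, 0, 0], "claw": 6},
    {"angular": [0, 0, 0], "xyz": [0, 0, 0], "claw": 6}
  ],
  "force": 20
}}

```text
t: 12.6
eef_pos: [0.5495, -0.2679, 0.008]
ee_rot: [-3.141, -0.0, -1.87]
force: [-0.7, 0.2, 3.1]
width: 0.066
gripper_force: 20.0
```

Emit:
{"fn": "servo_tool", "kwargs": {
  "targets": [
    {"angular": [0, 0, 0], "xyz": [0, 0, -0.5], "claw": 6},
    {"angular": [0, 0, 0], "xyz": [0, 0, -1.5], "claw": 6},
    {"angular": [0, 0, 0], "xyz": [0, 0, -2.5], "claw": 6},
    {"angular": [0, 0, 0], "xyz": [0, 0, -3], "claw": 6},
    {"angular": [0, 0, 0], "xyz": [0, 0, -2], "claw": 6},
    {"angular": [0, 0, 0], "xyz": [-1.4, 1.15, -0.5], "claw": 6},
    {"angular": [0, 0, 0], "xyz": [-2.8, 2.3, 0], "claw": 6},
    {"angular": [0, 0, 0], "xyz": [-2.8, 2.3, 0], "claw": 6},
    {"angular": [0, 0, 0], "xyz": [-2.8, 2.3, 0], "claw": 6},
    {"angular": [0, 0, 0], "xyz": [-2.8, 2.3, 0], "claw": 6},
    {"angular": [0, 0, 0], "xyz": [-2.8, 2.3, 0], "claw": 6},
    {"angular": [0, 0, 0], "xyz": [-2.8, 2.3, 0], "claw": 6},
    {"angular": [0, 0, 0], "xyz": [-2.8, 2.3, 0], "claw": 6},
    {"angular": [0, 0, 0], "xyz": [-1.4, 1.1, 0], "claw": 6},
    {"angular": [0, 0, 0], "xyz": [0, 0, 0], "claw": 6},
    {"angular": [0, 0, 0], "xyz": [0, 0, 0], "claw": 6}
  ]
}}

```text
t: 14.2
eef_pos: [0.4395, 0.0007, 0.1076]
ee_rot: [3.141, 0.0, -1.868]
force: [0.1, -0.3, -1.6]
width: 0.0659
gripper_force: 20.0
```

```bash
python3 - <<'E'
from h import *
to(.44,0,.003,-107)
f=grab("wrist","w4"); t=grab("top","t4"); grab("scene","s4")
E
```

```text
at [0.4395 0.0007 0.1076] [ 179.99    0.   -107.05] t 14.2
shift [ 0.05 -0.07 10.46] turn [ 0.01  0.   -0.05]
```

Emit:
{"fn": "servo_tool", "kwargs": {
  "targets": [
    {"angular": [0, 0, 0], "xyz": [0, 0, 2], "claw": 6},
    {"angular": [0, 0, 0], "xyz": [0, 0, 3], "claw": 6},
    {"angular": [0, 0, 0], "xyz": [0, 0, 2.5], "claw": 6},
    {"angular": [0, 0, 0], "xyz": [0, 0, 1.5], "claw": 6},
    {"angular": [0, 0, 0], "xyz": [0, 0, 0.7], "claw": 6},
    {"angular": [0, 0, 0], "xyz": [0, 0, 0.4], "claw": 6},
    {"angular": [0, 0, 0], "xyz": [0, 0, 0.3], "claw": 6},
    {"angular": [0, 0, 0], "xyz": [0, 0, 0], "claw": 6},
    {"angular": [0, 0, 0], "xyz": [0, 0, 0], "claw": 6}
  ]
}}

```text
t: 15.25
eef_pos: [0.4406, 0.0004, 0.0043]
ee_rot: [-3.141, 0.001, -1.87]
force: [0.6, 0.9, -1.6]
width: 0.0656
gripper_force: 20.0
```

Emit:
{"fn": "servo_tool", "kwargs": {
  "targets": [
    {"angular": [0, 0, 0], "xyz": [0, 0, 0.1], "claw": 6},
    {"angular": [0, 0, 0], "xyz": [0, 0, 0.05], "claw": 6},
    {"angular": [0, 0, 0], "xyz": [0, 0, 0], "claw": 6}
  ]
}}

```text
t: 15.55
eef_pos: [0.4405, 0.0005, 0.0029]
ee_rot: [-3.141, 0.001, -1.87]
force: [-1.1, 0.3, 6.0]
width: 0.0659
gripper_force: 20.0
```

Emit:
{"fn": "servo_tool", "kwargs": {
  "targets": [
    {"angular": [0, 0, 0], "xyz": [0, 0, 0], "claw": 8.76},
    {"angular": [0, 0, 0], "xyz": [0, 0, 0], "claw": 8.76},
    {"angular": [0, 0, 0], "xyz": [0, 0, 0], "claw": 8.76},
    {"angular": [0, 0, 0], "xyz": [0, 0, 0], "claw": 8.76},
    {"angular": [0, 0, 0], "xyz": [0, 0, -2], "claw": 8.76},
    {"angular": [0, 0, 0], "xyz": [0, 0, -4], "claw": 8.76},
    {"angular": [0, 0, -4], "xyz": [0, 0, -4], "claw": 8.76},
    {"angular": [0, 0, -8], "xyz": [0, 0, -4], "claw": 8.76},
    {"angular": [0, 0, -8], "xyz": [0, 0, -4], "claw": 8.76},
    {"angular": [0, 0, -8], "xyz": [0, 0, -2], "claw": 8.76},
    {"angular": [0, 0, -8], "xyz": [0, 0, 0], "claw": 8.76},
    {"angular": [0, 0, -8], "xyz": [0, 0, 0], "claw": 8.76},
    {"angular": [0, 0, -8], "xyz": [0, 0, 0], "claw": 8.76},
    {"angular": [0, 0, -8], "xyz": [0, 0, 0], "claw": 8.76},
    {"angular": [0, 0, -8], "xyz": [0, 0, 0], "claw": 8.76},
    {"angular": [0, 0, -8], "xyz": [0, 0, 0], "claw": 8.76},
    {"angular": [0, 0, -8], "xyz": [0, 0, 0], "claw": 8.76},
    {"angular": [0, 0, -6], "xyz": [0, 0, 0], "claw": 8.76},
    {"angular": [0, 0, 0], "xyz": [0, 0, 0], "claw": 8.76},
    {"angular": [0, 0, 0], "xyz": [0, 0, 0], "claw": 8.76}
  ]
}}

```text
t: 17.55
eef_pos: [0.44, 0.0002, 0.2022]
ee_rot: [3.142, 0.0, -0.302]
force: [-0.3, 0.9, -0.4]
width: 0.0877
gripper_force: 0.0
```

```bash
python3 - <<'E'
from h import *
f=grab("wrist","w5"); p=proj(f,[.4405,.0005,.04])[0].astype(int); print(p)
box(f,(p[0]-60,max(p[1]-70,0),p[0]+60,min(p[1]+55,228)),.04)
to(.4405,.0005,.002,-17)
E
```

```text
[255 174]
px [237 141] [271 206] centre mm [441.3   1. ] size [33.  65.6] yaw 163.4
at [4.400e-01 2.000e-04 2.022e-01] [ 1.800e+02  1.000e-02 -1.731e+01] t 17.6
shift [ 0.04 -0.04 20.02] turn [ 0.    0.01 -0.31]
```

Emit:
{"fn": "servo_tool", "kwargs": {
  "targets": [
    {"angular": [0, 0, -0.7], "xyz": [0.1, -0.1, 1], "claw": 8.76},
    {"angular": [0, 0, 0], "xyz": [0, 0, 3], "claw": 8.76},
    {"angular": [0, 0, 0], "xyz": [0, 0, 4], "claw": 8.76},
    {"angular": [0, 0, 0], "xyz": [0, 0, 4], "claw": 8.76},
    {"angular": [0, 0, 0], "xyz": [0, 0, 3], "claw": 8.76},
    {"angular": [0, 0, 0], "xyz": [0, 0, 2], "claw": 8.76},
    {"angular": [0, 0, 0], "xyz": [0, 0, 1.2], "claw": 8.76},
    {"angular": [0, 0, 0], "xyz": [0, 0, 0.7], "claw": 8.76},
    {"angular": [0, 0, 0], "xyz": [0, 0, 0.3], "claw": 8.76},
    {"angular": [0, 0, 0], "xyz": [0, 0, 0], "claw": 8.76},
    {"angular": [0, 0, 0], "xyz": [0, 0, 0], "claw": 2.5},
    {"angular": [0, 0, 0], "xyz": [0, 0, 0], "claw": 2.5},
    {"angular": [0, 0, 0], "xyz": [0, 0, 0], "claw": 2.5},
    {"angular": [0, 0, 0], "xyz": [0, 0, 0], "claw": 2.5},
    {"angular": [0, 0, 0], "xyz": [0, 0, 0], "claw": 2.5},
    {"angular": [0, 0, 0], "xyz": [0, 0, 0], "claw": 2.5},
    {"angular": [0, 0, 0], "xyz": [0, 0, 0], "claw": 2.5},
    {"angular": [0, 0, 0], "xyz": [0, 0, 0], "claw": 2.5},
    {"angular": [0, 0, 0], "xyz": [0, 0, 0], "claw": 2.5},
    {"angular": [0, 0, 0], "xyz": [0, 0, 0], "claw": 2.5}
  ],
  "force": 20
}}

```text
t: 19.6
eef_pos: [0.4412, 0.0008, 0.0103]
ee_rot: [3.141, 0.0, -0.287]
force: [0.3, -1.1, 1.4]
width: 0.0339
gripper_force: 20.0
```

Emit:
{"fn": "servo_tool", "kwargs": {
  "targets": [
    {"angular": [0, 0, 0], "xyz": [0, 0, -0.5], "claw": 2.5},
    {"angular": [0, 0, 0], "xyz": [0, 0, -2], "claw": 2.5},
    {"angular": [0, 0, 0], "xyz": [0, 0, -3.5], "claw": 2.5},
    {"angular": [0, 0, 0], "xyz": [0, 0, -4], "claw": 2.5},
    {"angular": [0, 0, 0], "xyz": [0, 0, -4], "claw": 2.5},
    {"angular": [0, 0, 0], "xyz": [0, 0, -3], "claw": 2.5},
    {"angular": [0, 0, 0], "xyz": [-0.7, -1.6, -2], "claw": 2.5},
    {"angular": [0, 0, 0], "xyz": [-1.4, -3.3, 0], "claw": 2.5},
    {"angular": [0, 0, 0], "xyz": [-1.4, -3.3, 0], "claw": 2.5},
    {"angular": [0, 0, 0], "xyz": [-1.4, -3.3, 0], "claw": 2.5},
    {"angular": [0, 0, 0], "xyz": [-1.4, -3.3, 0], "claw": 2.5},
    {"angular": [0, 0, 0], "xyz": [-1.4, -3.3, 0], "claw": 2.5},
    {"angular": [0, 0, 0], "xyz": [-1.4, -3.3, 0], "claw": 2.5},
    {"angular": [0, 0, 0], "xyz": [-0.6, -1.6, 0], "claw": 2.5},
    {"angular": [0, 0, -4], "xyz": [0, 0, 0], "claw": 2.5},
    {"angular": [0, 0, -4], "xyz": [0, 0, 0], "claw": 2.5},
    {"angular": [0, 0, 0], "xyz": [0, 0, 0], "claw": 2.5},
    {"angular": [0, 0, 0], "xyz": [0, 0, 0], "claw": 2.5}
  ]
}}

```text
t: 21.4
eef_pos: [0.4133, 0.2486, 0.2003]
ee_rot: [3.141, 0.0, -0.15]
force: [-0.2, -0.2, -0.6]
width: 0.034
gripper_force: 20.0
```

```bash
python3 - <<'E'
from h import *
f=grab("wrist","w6"); to(.475,.24,.2,-8.5); print(proj(f,[[.475,.24,.025],[.435,.246,.025],[.515,.234,.025]]))
cv2.imwrite("pics/w6b.png",cv2.resize(f["color"],(800,600),interpolation=cv2.INTER_CUBIC))
E
```

```text
at [0.4134 0.2486 0.2003] [-180.      0.     -8.57] t 21.45
shift [ 6.22 -0.07  0.03] turn [-0.    0.   -0.07]
[[254.63729923 110.91947748]
 [254.67140794 151.66199984]
 [254.60114787  68.35246356]]
```

View pics/w6b.png

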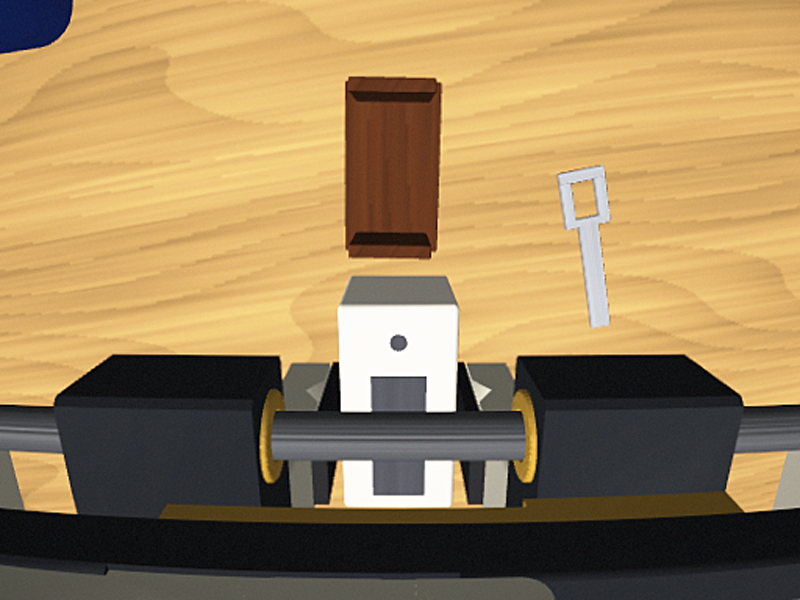

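The stand is clear at (800-px scale) x 346-440, y 77-258, with its long axis along the image vertical. The holder hangs straight in the jaws. Next, the edge measurements.

```bash
python3 - <<'E'
from h import *
f=load("w6"); c=f["color"].astype(int); g=c.sum(2)
for y in(75,90,105,120,135): print("row",y,g[y,214:290].tolist())
for x in(235,250,265): print("col",x,g[44:172,x].tolist())
E
```

```text
row 75 [552, 551, 550, 547, 550, 574, 490, 194, 161, 173, 191, 193, 206, 212, 206, 206, 215, 221, 210, 212, 218, 217, 211, 212, 213, 202, 213, 207, 209, 208, 195, 199, 184, 194, 204, 207, 190, 195, 201, 201, 202, 192, 194, 190, 189, 204, 211, 198, 211, 216, 202, 205, 200, 203, 186, 201, 189, 190, 190, 189, 188, 187, 203, 210, 199, 179, 180, 217, 444, 603, 568, 569, 561, 563, 555, 552]
row 90 [592, 584, 585, 581, 574, 598, 515, 274, 155, 183, 188, 200, 196, 210, 204, 205, 210, 225, 213, 218, 204, 195, 196, 202, 203, 196, 207, 220, 210, 216, 207, 190, 185, 191, 203, 188, 195, 208, 206, 202, 193, 200, 194, 189, 191, 193, 190, 194, 214, 208, 204, 204, 210, 202, 197, 191, 199, 194, 183, 192, 197, 190, 211, 207, 195, 192, 147, 272, 594, 558, 544, 546, 562, 560, 559, 563]
row 105 [573, 572, 576, 570, 576, 603, 478, 238, 166, 189, 190, 198, 209, 215, 215, 209, 218, 210, 208, 205, 214, 200, 195, 198, 204, 203, 215, 214, 208, 207, 206, 182, 179, 174, 191, 203, 203, 194, 200, 203, 200, 187, 196, 203, 198, 192, 200, 200, 213, 204, 214, 207, 203, 194, 202, 199, 199, 196, 190, 191, 197, 202, 215, 
[... 2049 characters left out ...]
 203, 200, 189, 203, 169, 187, 401, 555, 536, 523, 507, 502, 520]
col 265 [537, 541, 555, 546, 576, 468, 119, 182, 193, 187, 206, 200, 202, 208, 211, 67, 89, 88, 94, 79, 88, 141, 211, 213, 204, 202, 202, 206, 195, 216, 198, 205, 202, 199, 203, 209, 200, 207, 207, 215, 208, 200, 201, 207, 193, 210, 204, 201, 207, 198, 196, 205, 205, 208, 205, 208, 213, 198, 205, 206, 212, 207, 201, 203, 212, 203, 211, 204, 207, 211, 197, 207, 209, 206, 206, 210, 208, 208, 214, 211, 208, 203, 212, 205, 208, 210, 214, 212, 208, 210, 207, 210, 209, 207, 216, 208, 202, 208, 212, 215, 209, 217, 212, 217, 195, 88, 59, 75, 66, 57, 66, 75, 62, 139, 211, 199, 209, 205, 205, 201, 159, 364, 553, 513, 500, 524, 525, 527]
```

```bash
python3 - <<'E'
from h import *
f=load("w6")
a=ray(f,[(235,64.4),(250,64.6),(265,64.9)],.025); b=ray(f,[(235,148.1),(250,148.4),(265,148.7)],.025)
print("end mid",((a+b)/2).round(4)[:,:2].tolist(),"gap",np.linalg.norm(a-b,axis=1).round(4),"edge yaw",[np.degrees(np.arctan2(*(v[0]-v[2])[[1,0]]))-90 for v in(a,b)])
ta=ray(f,[(235,58.3),(250,58.7),(265,58.8)],.065); tb=ray(f,[(235,156.4),(250,156.5),(265,156.9)],.065)
print("tops mid",((ta+tb)/2).round(4)[:,:2].tolist(),"gap",np.linalg.norm(ta-tb,axis=1).round(4))
for z in(.010,.025):
    L=ray(f,[(220.3,r) for r in(75,90,105,120,135)],z); R=ray(f,[(281.8,75),(281,90),(280.6,105),(280.1,120),(279.5,135)],z)
    m=(L+R)/2; print(z,"width",np.linalg.norm(L-R,axis=1).round(4),"mid",m[:,:2].round(4).tolist(),"yaw",np.degrees(np.arctan2(*(m[0]-m[-1])[[1,0]])),[np.degrees(np.arctan2(*(v[0]-v[-1])[[1,0]])) for v in(L,R)])
E
```

```text
end mid [[0.4815, 0.2586], [0.479, 0.244], [0.4766, 0.2294]] gap [0.081  0.0811 0.0811] edge yaw [np.float64(-9.57686302261277), np.float64(-9.74585291569899)]
tops mid [[0.4807, 0.2564], [0.4786, 0.2435], [0.4764, 0.2306]] gap [0.0842 0.0839 0.0842]
0.01 width [0.062  0.0617 0.0618 0.0618 0.0618] mid [[0.5105, 0.2383], [0.496, 0.241], [0.4812, 0.2434], [0.4662, 0.246], [0.4509, 0.2487]] yaw -9.843944503883924 [np.float64(-9.774200540859631), np.float64(-9.913717810013914)]
0.025 width [0.0594 0.0591 0.0592 0.0593 0.0593] mid [[0.5095, 0.2383], [0.4955, 0.2408], [0.4813, 0.2432], [0.467, 0.2457], [0.4524, 0.2482]] yaw -9.843944503883927 [np.float64(-9.774200540859672), np.float64(-9.913717810013907)]
```

```bash
python3 - <<'E'
from h import *
f=load("w6"); s=monitor.get_state(); A=Ro.from_euler('xyz',s['ee_rot'])
q=1/1.5625
P=ray(f,np.array([(398,305),(338,305),(459,305),(340,507),(455,507)])*q,.23)
print((A.inv().apply(P-s['eef_pos'])*1000).round(1))
to(.4789,.2438,.2,-9.8)
E
```

```text
[[ 32.9  -0.4 -29.7]
 [ 32.9 -17.  -29.7]
 [ 32.9  16.4 -29.7]
 [-32.7 -18.6 -29.7]
 [-32.7  17.4 -29.7]]
at [0.4134 0.2486 0.2003] [-180.      0.     -8.57] t 21.45
shift [ 6.55 -0.5   0.03] turn [-0.    0.    1.23]
```

Emit:
{"fn": "servo_tool", "kwargs": {
  "targets": [
    {"angular": [0, 0, 0], "xyz": [1.5, -0.1, 0], "claw": 2.5},
    {"angular": [0, 0, 0], "xyz": [2.5, -0.2, 0], "claw": 2.5},
    {"angular": [0, 0, 0], "xyz": [2, -0.2, 0], "claw": 2.5},
    {"angular": [0, 0, 1.2], "xyz": [0.55, 0, 0], "claw": 2.5},
    {"angular": [0, 0, 0], "xyz": [0, 0, 0], "claw": 2.5},
    {"angular": [0, 0, 0], "xyz": [0, 0, 1], "claw": 2.5},
    {"angular": [0, 0, 0], "xyz": [0, 0, 2.5], "claw": 2.5},
    {"angular": [0, 0, 0], "xyz": [0, 0, 3], "claw": 2.5},
    {"angular": [0, 0, 0], "xyz": [0, 0, 2.5], "claw": 2.5},
    {"angular": [0, 0, 0], "xyz": [0, 0, 2], "claw": 2.5},
    {"angular": [0, 0, 0], "xyz": [0, 0, 1], "claw": 2.5},
    {"angular": [0, 0, 0], "xyz": [0, 0, 0], "claw": 2.5},
    {"angular": [0, 0, 0], "xyz": [0, 0, 0], "claw": 2.5}
  ]
}}

```text
t: 22.75
eef_pos: [0.4791, 0.2447, 0.0809]
ee_rot: [-3.141, -0.001, -0.168]
force: [0.3, -1.2, -0.9]
width: 0.0342
gripper_force: 20.0
```

```bash
python3 -c "
from h import *
to(.4789,.2438,.0355,-9.8)"
```

```text
at [0.4791 0.2447 0.0809] [-1.7997e+02 -4.0000e-02 -9.6000e+00] t 22.75
shift [-0.01  0.09  4.54] turn [-0.03 -0.04  0.2 ]
```

Emit:
{"fn": "servo_tool", "kwargs": {
  "targets": [
    {"angular": [0, 0, 0.2], "xyz": [0, 0.08, 1], "claw": 2.5},
    {"angular": [0, 0, 0], "xyz": [0, 0, 1], "claw": 2.5},
    {"angular": [0, 0, 0], "xyz": [0, 0, 1], "claw": 2.5},
    {"angular": [0, 0, 0], "xyz": [0, 0, 0.7], "claw": 2.5},
    {"angular": [0, 0, 0], "xyz": [0, 0, 0.4], "claw": 2.5},
    {"angular": [0, 0, 0], "xyz": [0, 0, 0.3], "claw": 2.5},
    {"angular": [0, 0, 0], "xyz": [0, 0, 0], "claw": 2.5},
    {"angular": [0, 0, 0], "xyz": [0, 0, 0], "claw": 2.5}
  ]
}}

```text
t: 23.55
eef_pos: [0.479, 0.2436, 0.0364]
ee_rot: [-3.141, -0.0, -0.172]
force: [0.3, 0.2, -1.3]
width: 0.0338
gripper_force: 20.0
```

Emit:
{"fn": "servo_tool", "kwargs": {
  "targets": [
    {"angular": [0, 0, 0], "xyz": [0, 0, 0.06], "claw": 2.5},
    {"angular": [0, 0, 0], "xyz": [0, 0, 0.05], "claw": 2.5},
    {"angular": [0, 0, 0], "xyz": [0, 0, 0.02], "claw": 2.5},
    {"angular": [0, 0, 0], "xyz": [0, 0, 0], "claw": 2.5}
  ]
}}

```text
t: 23.95
eef_pos: [0.4789, 0.2436, 0.0353]
ee_rot: [-3.141, -0.0, -0.172]
force: [-1.0, -0.8, 3.0]
width: 0.0339
gripper_force: 20.0
```

Contact at 3 N. Releasing slowly, lifting and backing off to look.

Emit:
{"fn": "servo_tool", "kwargs": {
  "targets": [
    {"angular": [0, 0, 0], "xyz": [0, 0, 0], "claw": 3.6},
    {"angular": [0, 0, 0], "xyz": [0, 0, 0], "claw": 4},
    {"angular": [0, 0, 0], "xyz": [0, 0, 0], "claw": 5},
    {"angular": [0, 0, 0], "xyz": [0, 0, 0], "claw": 6},
    {"angular": [0, 0, 0], "xyz": [0, 0, 0], "claw": 6},
    {"angular": [0, 0, 0], "xyz": [0, 0, -1], "claw": 6},
    {"angular": [0, 0, 0], "xyz": [0, 0, -2], "claw": 6},
    {"angular": [0, 0, 0], "xyz": [0, 0, -3], "claw": 6},
    {"angular": [0, 0, 0], "xyz": [0, 0, -4], "claw": 6},
    {"angular": [0, 0, 0], "xyz": [0, 0, -4], "claw": 6},
    {"angular": [0, 0, 0], "xyz": [-2, 0, -3], "claw": 6},
    {"angular": [0, 0, 0], "xyz": [-3, 0, 0], "claw": 6},
    {"angular": [0, 0, 0], "xyz": [0, 0, 0], "claw": 6},
    {"angular": [0, 0, 0], "xyz": [0, 0, 0], "claw": 6}
  ]
}}

```text
t: 25.35
eef_pos: [0.4293, 0.2522, 0.2061]
ee_rot: [-3.14, -0.001, -0.17]
force: [-0.1, 0.6, 0.2]
width: 0.0599
gripper_force: 0.0
```

```bash
python3 - <<'E'
from h import *
f=grab("wrist","w7"); p=proj(f,[.4789,.2438,.065])[0].astype(int); print(p)
box(f,(p[0]-50,max(p[1]-70,0),p[0]+50,min(p[1]+70,225)),.065)
t=grab("top","t7"); sc=grab("scene","s7")
a=f["color"][:240,120:400]; k=proj(t,[.628,-.0445,.05])[0].astype(int); k0=proj(t,[.5,-.02,.03])[0].astype(int)
b=t["color"][k[1]-25:k[1]+25,k[0]-30:k[0]+30]
im=np.hstack([cv2.resize(a,(420,360)),cv2.resize(b,(380,360),interpolation=cv2.INTER_CUBIC)]); cv2.imwrite("pics/fin.png",im)
E
```

```text
[255 125]
px [236  88] [274 161] centre mm [479.5 244.4] size [33.6 65. ] yaw 170.1
```

View pics/fin.png

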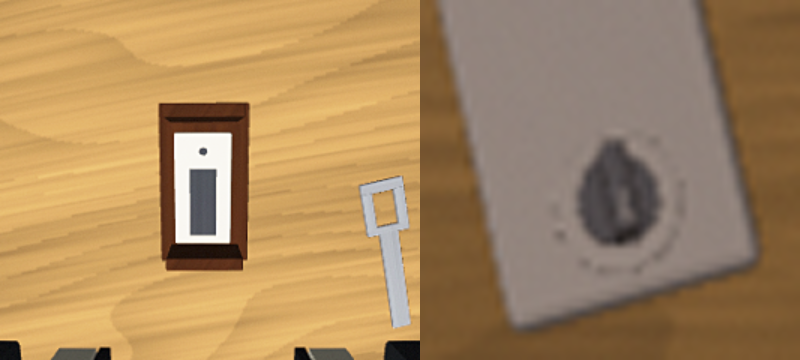

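The picture shows the holder centred and aligned on the platform, measured at (479.5, 244.4) mm against the platform's (478.9, 243.8), yaw 170.1°. The knob bar lies along the fan's axis. Handing in.

```bash
python3 -c "
from h import *
print(order.job_done())"
```

```text
the job is handed in; nothing more can be done
None
```

I turned the fan knob back to its off stop and set the holder upright on the stand, measured within about 1 mm of the platform's centre and lined up with it; the job is handed in, but no verdict came back.

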